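# Lay out stripped engine pipe stubs on their inspection pads

### The job

Stand each of the four stripped engine parts upright and centred on the black rubber pad painted with its own flange's footprint: the large round aluminium sleeve, the small round brass sleeve, the rust-brown oval stub and the green square stub. Turn the oval and the square one so that the flange lies along its painted shape, and set every part down gently rather than dropping it. Leave the ball bearing and the dish of bolts where they are.

Things in the scene. Friction and masses are not known exactly. Their poses are not given: they have to be found in the camera images.
- part_large: Large bare-aluminium sleeve with a round flange of 84 mm diameter with six small dark bolt holes. Loose, stands on its flange (10 mm thick) on the bench. Above it a coaxial open round tube to grip: outer diameter 54 mm, wall 4 mm, total height with flange 80 mm. About 350 g. Origin: centre of the flange underside, z up; its yaw does not matter.
- part_small: Small brass sleeve with a plain round flange of 56 mm diameter. Loose, stands on its flange (10 mm thick) on the bench. Above it a coaxial open round tube to grip: outer diameter 32 mm, wall 4 mm, total height with flange 56 mm. About 250 g. Origin: centre of the flange underside, z up; its yaw does not matter.
- part_oval: Rust-brown cast stub with an oval two-bolt flange, 96 mm (along x) by 60 mm, a bolt hole at each end. Loose, stands on its flange (10 mm thick) on the bench. Above it a coaxial open round tube to grip: outer diameter 40 mm, wall 4 mm, total height with flange 62 mm. About 450 g. Origin: centre of the flange underside, z up; x along the flange (a half turn looks the same).
- part_square: Green-painted stub with a square flange 72 by 72 mm, a dark bolt hole in each corner. Loose, stands on its flange (10 mm thick) on the bench. Above it a coaxial open round tube to grip: outer diameter 44 mm, wall 4 mm, total height with flange 68 mm. About 400 g. Origin: centre of the flange underside, z up; x and y square to the flange's sides (a quarter turn looks the same).
- pad_large: Fixed flat black round rubber pad, 120 mm diameter, 4 mm thick, painted white with the footprint of the large aluminium sleeve (circle of 84 mm diameter), a black bore disc of 46 mm in its middle and six small black dots. Origin: centre of its underside at bench height (top 4 mm higher), z up.
- pad_small: Fixed flat black round rubber pad, 120 mm diameter, 4 mm thick, painted white with the footprint of the small brass sleeve (circle of 56 mm diameter), a black bore disc of 24 mm in its middle, no dots. Origin: centre of its underside at bench height (top 4 mm higher), z up.
- pad_oval: Fixed flat black round rubber pad, 120 mm diameter, 4 mm thick, painted white with the footprint of the rust-brown stub (oval 96 by 60 mm), a black bore disc of 32 mm in its middle and a black dot at each end. Origin: centre of its underside at bench height (top 4 mm higher), z up, x along the oval's long axis.
- pad_square: Fixed flat black round rubber pad, 120 mm diameter, 4 mm thick, painted white with the footprint of the green stub (square of 72 mm), a black bore disc of 36 mm in its middle and a black dot in each corner. Origin: centre of its underside at bench height (top 4 mm higher), z up, x and y square to the square's sides.
- bearing: Loose steel ball bearing lying flat among the parts, 62 mm diameter, 16 mm high; bystander. Origin: centre of its underside.
- dish: Loose small round steel dish full of short bolts, 84 mm diameter at the rim, 22 mm high, the bolts standing a little over the rim; bystander. Origin: centre of its underside.
Not all that is in view belongs to the job. What is shaped like the pad_oval but blue or orange is not meant.

How it is judged:
By the outcome, as a careful person would: the job done as asked, in the order asked, and still so for the second after the job is handed in, with the robot touching nothing.
It also fails if it takes over 112 s, if anything falls off the work surface, if the arm or the gripper's body presses on something with over 40 N, if the wrist force passes 120 N, or if a joint passes its speed limit or range.

### The arm

A 7-joint arm with a two-finger parallel gripper is mounted at the origin on the work surface. World frame = base frame: x ahead of the robot, y to its left, z up, the work surface at z = 0. Lengths are in m, angles in rad, forces in N, time in s.
With the tool pointing down it reaches from about 0.4 to 0.85 m from the base axis. Payload 10.4 kg.
Tool frame: the origin (TCP) lies at the very end of the fingers, on their centre line; the grasp point (between the pads) lies 19 mm behind it; z points along the fingers, y is the direction in which the jaws open and shut (so a half turn about z gives the same grasp; the last joint's range is limited). The gripper opens to 85 mm and grips with 20 to 120 N. Pads are 22 mm wide; open, the fingers measure 114 mm over their backs; the gripper's body (76 mm by 85 mm) begins 54 mm behind the grasp point. The pads swing forward as they close: fully open they stand 13 mm farther back than shut.
Start: joints at [-1.303, 0.332, -0.065, 1.46, 0.022, 1.35, -0.088], TCP at [0.179, 0.599, 0.204] pointing down, gripper open.
Joint ranges: [-2.6, 2.6], [-0.5, 2.12], [-1.47, 1.34], [0.16, 2.42], [-1.27, 4.41], [0.06, 2.06], [-2.6, 2.6]. Speed limits (rad/s): [2.22, 2.22, 2.79, 2.79, 3.14, 3.14, 3.14].

### API

Orientations are given as a unit quaternion [x, y, z, w].
In Python, from workcell import get_obs, camera, camera_info, hand_in gives the robot as it stands.
- The arm moves only by the tool move_arm, never from a script. Its argument "moves" is a list of rows, each a list of 3 entries, a list of its own where there are three numbers: the shift along the tool's x, y, z in units of 25 mm (1.0 is 25 mm), then the turn, a rotation vector about the tool's x, y, z in degrees, then the opening, from 0 (shut) to 1 (fully open). A call has 1 to 5 rows; each row shifts and turns the commanded pose from where the row before left it, along the tool's axes as they then stand; what a row does not reach is not made up. A row lasts 1/8 s, in which the tool goes at most 62.5 mm and 10.7 degrees, less where a joint would pass 70% of its speed; a pose out of reach is approached as far as the arm can. A call is refused whole if a number of a shift passes 1 or a number of a turn 10.7, either way. A call with a gripper value outside its range is refused whole. The fingers move at their own pace and stop on an object; "squeeze" is the grip in N (left out, the last holds). Time passes only in rows, so rows that do not move let the fingers close. It gives the time, the measured TCP pose, the force and the opening at its end, in the units of the state.
- get_obs(): the state, without advancing time (a new reading comes with each control period).
- camera(name): name is "scene" or "top" or "wrist"; returns the picture (480x640x3 uint8, red, green, blue); there is no depth.
- camera_info(name): a dict with "fx", "fy", "cx", "cy" (pixels), "origin" and "rotation" of the camera in the world. Camera axes: x right, y down, z forward; pixel columns grow to the right and rows downward; lengths in m; the calibration is good to about 2 mm. A picture is of the moment at which its call begins: read the wrist's pose just before it. camera_info takes no time and is no camera call; for the wrist camera it gives the pose at the moment of the call.
- hand_in(): hands the job in, once; it reports no verdict.
The state is a dict: "clock": time; "joint_pos": joint angles; "joint_velocities": joint speeds; "tau": joint torques, N m; "position": TCP position; "ee_rot": TCP orientation; "ft_force": force on the tool from outside, world axes, zero at the start; "torque": the same for the moment, N m; "grip_width": opening from 0.0 (shut) to 1.0 (fully open).
Only numpy, scipy, OpenCV 4.12 (cv2) and the standard library are available. Lean on these libraries where they do the work, as an engineer would, in place of code of your own. Each camera call takes 0.05 s, during which the arm holds its last target. There are 200 camera calls.

## Working session

There is one attempt and no reset: what is moved stays moved. The work goes in short steps, Python scripts to look and compute and a tool call to move; the robot and the scene stay as the last step left them, time stands still between calls to the robot, and variables do not carry over. Pictures are saved under pics/ and viewed, about 12 in all and at most 16, crops included, and the job is handed in when it is done.

Besides the shell and the picture viewer there is one more tool, called after "Request:" as name(argument=value, ...), one argument or row to a line, values as JSON. move_arm: Moves the arm, as the interface text tells. Its arguments: {"type":"object","properties":{"moves":{"type":"array","items":{"type":"array"}},"squeeze":{"type":"number"}},"required":["moves"]}

```bash
mkdir -p pics; ls; cat > h.py <<'E'
import numpy as np, cv2
from workcell import get_obs, camera, camera_info, hand_in
def snap(n,f):
    i=camera_info(n); im=camera(n); cv2.imwrite('pics/'+f,im[:,:,::-1]); np.savez('pics/'+f[:-4]+'.npz',im=im,**{k:np.array(i[k]) for k in ('fx','fy','cx','cy','origin','rotation')}); return im,i
def px2w(i,uv,z):
    uv=np.atleast_2d(uv).astype(float)
    d=np.c_[(uv[:,0]-i['cx'])/i['fx'],(uv[:,1]-i['cy'])/i['fy'],np.ones(len(uv))]@np.array(i['rotation']).T
    o=np.array(i['origin']); return o+d*((z-o[2])/d[:,2:])
def w2px(i,p):
    c=(np.atleast_2d(p)-np.array(i['origin']))@np.array(i['rotation'])
    return np.c_[c[:,0]/c[:,2]*i['fx']+i['cx'],c[:,1]/c[:,2]*i['fy']+i['cy']]
E
python3 - <<'E'
from h import *
print(get_obs())
for n in ('top','scene'):
    im,i=snap(n,n+'0.png'); print(n,i)
E
```

```text
pics
{'clock': 0.0, 'joint_pos': array([-1.30264011,  0.33288739, -0.06468455,  1.46094495,  0.02161907,
        1.3498738 , -0.08851059]), 'joint_velocities': array([ 0.00071836, -0.00017125,  0.00123845, -0.00022979,  0.00115758,
       -0.00038684, -0.00031078]), 'tau': array([-3.07234786e-04, -6.25436211e+01,  4.87726706e-02, -3.91605771e+01,
        1.62025681e-02,  1.00611721e-02, -1.41989042e-05]), 'position': array([0.17907823, 0.5983708 , 0.20320449]), 'ee_rot': array([ 1.44866494e-01,  9.89450957e-01, -7.06309348e-04, -5.88372537e-05]), 'ft_force': array([ 0.54250232,  0.53826188, -0.42966414]), 'torque': array([-0.01325667,  0.01112702,  0.02026481]), 'grip_width': 0.9993104300687494}
top {'fx': 444.56828870658137, 'fy': 444.56828870658137, 'cx': 320.2593533470353, 'cy': 237.59831347355876, 'origin': array([0.3193798 , 0.00503239, 0.95136272]), 'rotation': array([ 0.71344013, -0.69491256,  0.06754369, -0.05947738])}
scene {'fx': 452.0546332477327, 'fy': 452.0546332477327, 'cx': 317.50276961148387, 'cy': 241.30799292385242, 'origin': array([1.12275315, 0.32237281, 0.94845727]), 'rotation': array([ 0.50740715,  0.79705933, -0.27705935, -0.17456384])}
```

View pics/top0.png

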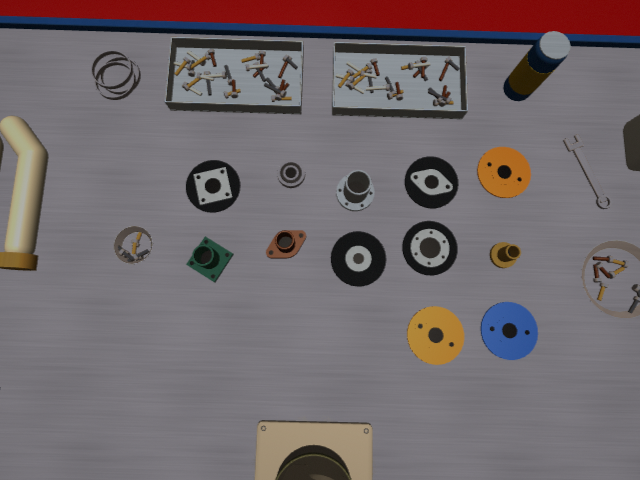

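View pics/scene0.png

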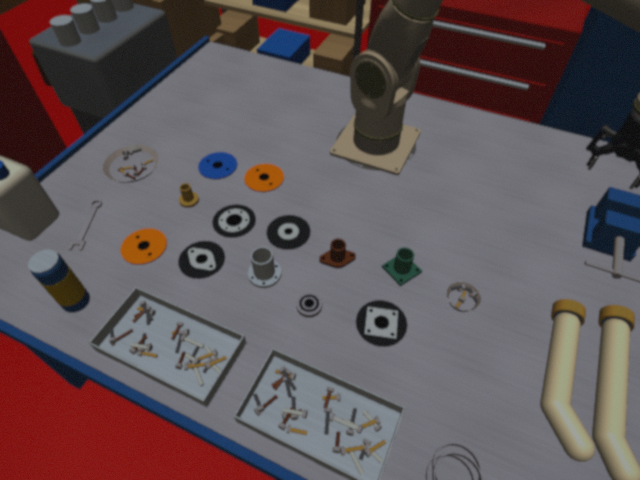

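The top view shows, at these pixels:

| Item | Pixel |
|---|---|
| part_large | (356,190) |
| part_small | (505,254) |
| part_oval | (286,243) |
| part_square | (210,259) |
| pad_large | (430,248) |
| pad_small | (358,258) |
| pad_oval | (431,182) |
| pad_square | (213,186) |
| bearing | (291,174) |
| dish | (133,245) |

The blue and orange discs are decoys. In the scene view the arm stands off to the right, clear of the parts. Next I'll fit the model outlines to image edges.

```bash
cat >> h.py <<'E'
from scipy.optimize import minimize
from scipy.spatial.transform import Rotation as R
T=np.linspace(0,2*np.pi,120,endpoint=False)
def circ(d,z): return np.c_[d/2*np.cos(T),d/2*np.sin(T),0*T+z]
def poly(pts,z):
    p=np.array(pts,float); q=np.vstack([p,p[:1]]); o=[]
    for a,b in zip(q[:-1],q[1:]): o+=[a+(b-a)*t for t in np.linspace(0,1,30,endpoint=False)]
    return np.c_[np.array(o),np.full(len(o),z)]
def oval(z):  # end bosses tangent-joined to 60 mm centre (hull approximated)
    pts=np.vstack([circ(.060,0)[:,:2],circ(.026,0)[:,:2]+[.035,0],circ(.026,0)[:,:2]-[.035,0]]).astype(np.float32)
    return poly(cv2.convexHull(pts)[:,0],z)[::4]
sq=[(.036,.036),(-.036,.036),(-.036,-.036),(.036,-.036)]
def tube(d,h): return [circ(d,h),circ(d-.008,h)]
M=dict(part_large=[circ(.084,0),circ(.084,.01)]+tube(.054,.08), part_small=[circ(.056,0),circ(.056,.01)]+tube(.032,.056),
 part_oval=[oval(0),oval(.01)]+tube(.040,.062), part_square=[poly(sq,0),poly(sq,.01)]+tube(.044,.068),
 pad_large=[circ(.12,.004),circ(.084,.004),circ(.046,.004)], pad_small=[circ(.12,.004),circ(.056,.004),circ(.024,.004)],
 pad_oval=[circ(.12,.004),oval(.004),circ(.032,.004)], pad_square=[circ(.12,.004),poly(sq,.004),circ(.036,.004)],
 bearing=[circ(.062,.016)],dish=[circ(.084,.022)])
def load(f):
    d=dict(np.load('pics/'+f+'.npz')); im=d.pop('im')
    r=d['rotation']; d['rotation']=R.from_quat(r).as_matrix() if r.shape==(4,) else r
    return im,d
def pts(n,x,z0=0):
    p=np.vstack(M[n]); c,s=np.cos(x[2]),np.sin(x[2])
    return np.c_[c*p[:,0]-s*p[:,1]+x[0],s*p[:,0]+c*p[:,1]+x[1],p[:,2]+z0]
S=3
def fit(f,names,z0=0,draw=None,clip=.006):
    """names: {name:(u,v)} pixel guess or (x,y,yaw) world guess"""
    im,i=load(f); big=cv2.resize(im,None,fx=S,fy=S,interpolation=cv2.INTER_CUBIC)
    big=cv2.GaussianBlur(big,(0,0),1.5)
    e=np.zeros(big.shape[:2],np.uint8)
    for c in range(3): e|=cv2.Canny(big[:,:,c],20,50)
    dt=cv2.distanceTransform(255-e,cv2.DIST_L2,5)
    out={}; vis=im[:,:,::-1].copy()
    vis=cv2.resize(vis,None,fx=S,fy=S)
    for n,g in names.items():
        h=M[n][-1][0,2] if n.startswith('part') else 0
        hz=abs(i['origin'][2]-z0); cl=clip*i['fx']/hz*S
        g0=px2w(i,g,z0+h)[0,:2] if len(g)==2 else np.array(g[:2])
        ys=[g[2]] if len(g)==3 else (np.arange(0,180,15)*np.pi/180 if 'oval' in n else np.arange(0,90,15)*np.pi/180 if 'square' in n else [0])
        def cost(x):
            q=w2px(i,pts(n,x,z0))*S+(S-1)/2
            v=cv2.remap(dt,q[:,0].astype(np.float32)[None],q[:,1].astype(np.float32)[None],cv2.INTER_LINEAR,borderValue=99)[0]
            return np.minimum(v,cl).mean()/cl
        best=None
        for y in ys:
            for dx in (0,-.006,.006):
              for dy in (0,-.006,.006):
                x0=np.array([g0[0]+dx,g0[1]+dy,y]); 
                r=minimize(cost,x0,method='Nelder-Mead',options=dict(initial_simplex=x0+np.array([[0,0,0],[.004,0,0],[0,.004,0],[0,0,.12]]),xatol=1e-4,fatol=1e-4,maxiter=120))
                if best is None or r.fun<best.fun: best=r
        out[n]=best.x; print(n,np.round(best.x[:2],4),'yaw',round(np.degrees(best.x[2]),1),'cost',round(best.fun,3))
        q=w2px(i,pts(n,best.x,z0))*S+(S-1)/2
        for u,v in q.astype(int): cv2.circle(vis,(u,v),0,(255,0,255),-1)
    if draw: x,y,w,hh=[k*S for k in draw[1]]; cv2.imwrite('pics/'+draw[0],cv2.resize(vis[y:y+hh,x:x+w],(800,int(800*hh/w)),interpolation=cv2.INTER_AREA))
    return out
E
sed -i 's/d=np.c_\[(uv/Q=np.array(i["rotation"]); Q=R.from_quat(Q).as_matrix() if Q.shape==(4,) else Q\n    &/; s/@np.array(i\[.rotation.\]).T/@Q.T/' h.py
sed -i 's/^    c=(np.atleast_2d(p).*/    Q=np.array(i["rotation"]); Q=R.from_quat(Q).as_matrix() if Q.shape==(4,) else Q\n    c=(np.atleast_2d(p)-np.array(i["origin"]))@Q/' h.py
cat > t.py <<'E'
from h import *
r=fit('top0',dict(part_large=(357,183),part_small=(513,252),part_oval=(285,241),part_square=(206,257),pad_large=(430,248),pad_small=(358,258),pad_oval=(431,182),pad_square=(213,186),bearing=(291,174),dish=(133,245)),draw=('top_fit.png',(100,130,450,170)))
np.save('fit0.npy',r,allow_pickle=True)
E
python3 t.py
```

```text
part_large [ 0.5962 -0.0771] yaw -1.6 cost 0.127
part_small [ 0.4649 -0.3989] yaw 12.4 cost 0.115
part_oval [0.4755 0.0703] yaw 122.2 cost 0.068
part_square [0.4391 0.2317] yaw 59.9 cost 0.087
pad_large [ 0.4769 -0.2407] yaw -7.8 cost 0.038
pad_small [ 0.4493 -0.0859] yaw 3.9 cost 0.04
pad_oval [ 0.6255 -0.2472] yaw 74.4 cost 0.036
pad_square [0.6023 0.237 ] yaw 15.5 cost 0.053
bearing [0.6271 0.0641] yaw -179.6 cost 0.285
dish [0.4617 0.3901] yaw 25.2 cost 0.312
```

View pics/top_fit.png

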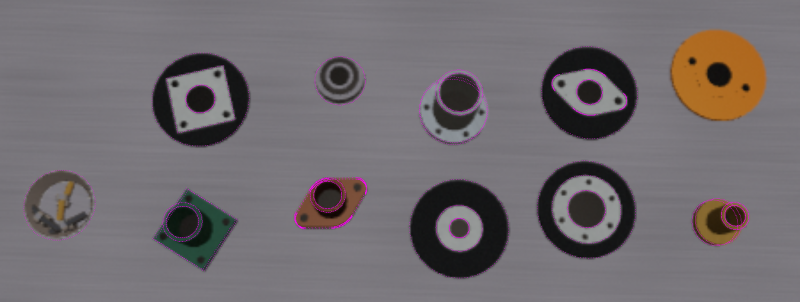

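The fits lie well on all the parts and pads. First I turn the tool so tool x is world y and tool y is world x, and travel to the large sleeve.

Request:
move_arm(
  moves=[
    [[0,0,0],[0,0,10.5],1],
    [[0,0,0],[0,0,10.5],1],
    [[0,0,0],[0,0,10.5],1],
    [[0,0,0],[0,0,10.5],1],
    [[0,0,0],[0,0,10.5],1],
  ],
)

```text
clock: 0.72
position: [0.1791, 0.5985, 0.2035]
ee_rot: [0.57, 0.822, -0.0, 0.0]
ft_force: [-0.4, -0.6, -0.5]
grip_width: 1.001
```

Request:
move_arm(
  moves=[
    [[0,0,0],[0,0,10.5],1],
    [[0,0,0],[0,0,10.3],1],
    [[-1,1,0],[0,0,0],1],
    [[-1,1,0],[0,0,0],1],
    [[-1,1,0],[0,0,0],1],
  ],
)

```text
clock: 1.35
position: [0.2549, 0.5228, 0.2036]
ee_rot: [0.707, 0.707, -0.0, 0.0]
ft_force: [0.9, 0.9, 1.1]
grip_width: 1.0
```

Request:
move_arm(
  moves=[
    [[-1,1,0],[0,0,0],1],
    [[-1,1,0],[0,0,0],1],
    [[-1,1,0],[0,0,0],1],
    [[-1,1,0],[0,0,0],1],
    [[-1,1,0],[0,0,0],1],
  ],
)

```text
clock: 1.98
position: [0.3799, 0.3979, 0.2037]
ee_rot: [0.707, 0.707, -0.0, -0.0]
ft_force: [-0.8, 0.6, 0.7]
grip_width: 0.998
```

Request:
move_arm(
  moves=[
    [[-1,1,0],[0,0,0],1],
    [[-1,1,0],[0,0,0],1],
    [[-1,1,0],[0,0,0],1],
    [[-1,1,0],[0,0,0],1],
    [[-1,1,0],[0,0,0],1],
  ],
)

```text
clock: 2.6
position: [0.5049, 0.2731, 0.2037]
ee_rot: [0.707, 0.707, -0.0, -0.0]
ft_force: [0.7, -0.4, -0.4]
grip_width: 1.0
```

Request:
move_arm(
  moves=[
    [[-1,1,0],[0,0,0],1],
    [[-1,1,0],[0,0,0],1],
    [[-1,1,0],[0,0,0],1],
    [[-1,0.6,0],[0,0,0],1],
    [[-1,0,0],[0,0,0],1],
  ],
)

```text
clock: 3.22
position: [0.595, 0.1478, 0.2032]
ee_rot: [0.707, 0.707, -0.001, 0.0]
ft_force: [-0.4, -0.2, 0.5]
grip_width: 0.996
```

Request:
move_arm(
  moves=[
    [[-1,0,0],[0,0,0],1],
    [[-1,0,0],[0,0,0],1],
    [[-1,0,0],[0,0,0],1],
    [[-1,0,0],[0,0,0],1],
    [[-1,0,0],[0,0,0],1],
  ],
)

```text
clock: 3.85
position: [0.5943, 0.0233, 0.2036]
ee_rot: [0.707, 0.707, -0.0, -0.0]
ft_force: [-0.2, -0.5, 0.8]
grip_width: 1.001
```

Request:
move_arm(
  moves=[
    [[-1,0,0],[0,0,0],1],
    [[-1,0,0],[0,0,0],1],
    [[-1,0,0],[0,0,0],1],
    [[-1,0,0],[0,0,0],1],
    [[0,0,0],[0,0,0],1],
  ],
)

```text
clock: 4.47
position: [0.5942, -0.0783, 0.2038]
ee_rot: [0.708, 0.706, -0.0, 0.0]
ft_force: [-0.9, 0.3, -0.4]
grip_width: 0.998
```

```bash
python3 - <<'E'
from h import *
o=get_obs(); print(o['position'],o['joint_pos'])
im,i=snap('wrist','w1.png'); print(i)
for n,x in np.load('fit0.npy',allow_pickle=True).item().items(): print(n,w2px(i,[x[0],x[1],0.004])[0].round())
r=fit('w1',dict(part_large=(.5962,-.0771,0)),draw=('w1fit.png',(0,0,640,480)))
E
```

```text
[ 0.59415984 -0.07827701  0.203819  ] [-0.42127794  0.30082888  0.58997271  1.56148723 -0.16969234  1.33148496
  0.18535718]
{'fx': 422.2630154312097, 'fy': 422.2630154312097, 'cx': 317.77299899931336, 'cy': 236.74669174467297, 'origin': array([ 0.59452685, -0.00633489,  0.37390044]), 'rotation': array([ 9.89785358e-01, -1.70471908e-03, -6.23014655e-04,  1.42554025e-01])}
part_large [320. 196.]
part_small [202. 484.]
part_oval [167.  12.]
part_square [  89. -251.]
pad_large [201. 358.]
pad_small [156. 206.]
pad_oval [350. 363.]
pad_square [ 328. -262.]
bearing [359.  20.]
dish [  85. -604.]
part_large [ 0.597  -0.0751] yaw -7.6 cost 0.078
```

View pics/w1fit.png

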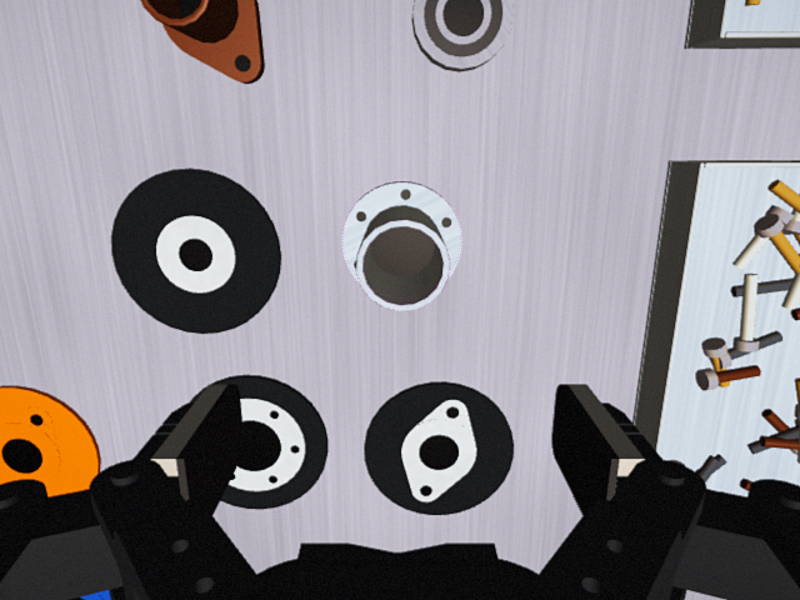

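The wrist view shows the large sleeve, rim at about (402,265) in the view, with the fit on its flange. It also shows pad_small whole, and pad_large and pad_oval partly behind the fingers. I'll check the wrist calibration against the top camera with pad_small and pad_oval.

```bash
python3 - <<'E'
from h import *
r=fit('w1',dict(pad_small=(.4493,-.0859,0),pad_oval=(.6255,-.2472,1.3)))
E
```

```text
pad_small [ 0.4497 -0.0838] yaw -2.6 cost 0.03
pad_oval [ 0.6264 -0.2453] yaw 74.3 cost 0.021
```

The wrist and top cameras differ by a constant (+0.5, +2) mm, so I'll use the mean of the two. Next: descend and grasp the large sleeve.

Request:
move_arm(
  moves=[
    [[0.09,0.1,1],[0,0,0],1],
    [[0,0,1],[0,0,0],1],
    [[0,0,1],[0,0,0],1],
    [[0,0,1],[0,0,0],1],
    [[0,0,1],[0,0,0],1],
  ],
  squeeze=60,
)

```text
clock: 5.15
position: [0.5972, -0.0717, 0.0779]
ee_rot: [0.706, 0.708, 0.0, -0.0]
ft_force: [-0.9, 0.3, -0.0]
grip_width: 0.999
```

Request:
move_arm(
  moves=[
    [[0,0,1],[0,0,0],1],
    [[0,0,0.95],[0,0,0],1],
    [[0,0,0],[0,0,0],1],
    [[0,0,0],[0,0,0],1],
  ],
)

```text
clock: 5.65
position: [0.5977, -0.073, 0.0311]
ee_rot: [0.707, 0.708, 0.0, 0.0]
ft_force: [0.3, -0.1, 0.8]
grip_width: 0.995
```

Request:
move_arm(
  moves=[
    [[0,0,0],[0,0,0],0],
    [[0,0,0],[0,0,0],0],
    [[0,0,0],[0,0,0],0],
    [[0,0,0],[0,0,0],0],
    [[0,0,0],[0,0,0],0],
  ],
)

```text
clock: 6.28
position: [0.5977, -0.0736, 0.0316]
ee_rot: [0.707, 0.707, 0.001, 0.0]
ft_force: [-4.0, 0.5, 8.3]
grip_width: 0.606
```

Request:
move_arm(
  moves=[
    [[0,0,0],[0,0,0],0],
    [[0,0,0],[0,0,0],0],
    [[0,0,0],[0,0,0],0],
  ],
)

```text
clock: 6.65
position: [0.5977, -0.0736, 0.0316]
ee_rot: [0.707, 0.707, 0.001, 0.0]
ft_force: [-3.7, 1.3, 8.5]
grip_width: 0.616
```

Request:
move_arm(
  moves=[
    [[0,0,-0.5],[0,0,0],0],
    [[0,0,-0.8],[0,0,0],0],
    [[0,0,-0.7],[0,0,0],0],
    [[-0.5,-0.4,0],[0,0,0],0],
    [[-0.9,-0.7,0],[0,0,0],0],
  ],
)

```text
clock: 7.28
position: [0.5685, -0.1095, 0.0799]
ee_rot: [0.706, 0.708, -0.0, -0.0]
ft_force: [0.4, -1.4, -4.2]
grip_width: 0.611
```

Request:
move_arm(
  moves=[
    [[-1,-0.8,0],[0,0,0],0],
    [[-1,-0.8,0],[0,0,0],0],
    [[-1,-0.8,0],[0,0,0],0],
    [[-1,-0.8,0],[0,0,0],0],
    [[-0.7,-0.3,0],[0,0,0],0],
  ],
)

```text
clock: 7.9
position: [0.4784, -0.229, 0.0795]
ee_rot: [0.708, 0.706, -0.0, -0.001]
ft_force: [0.6, -0.3, -4.3]
grip_width: 0.609
```

Request:
move_arm(
  moves=[
    [[-0.44,-0.22,0],[0,0,0],0],
    [[0,0,0],[0,0,0],0],
    [[0,0,0],[0,0,0],0],
    [[0,0,0],[0,0,0],0],
  ],
)

```text
clock: 8.4
position: [0.4771, -0.2364, 0.0801]
ee_rot: [0.706, 0.708, 0.0, -0.0]
ft_force: [0.4, 0.2, -4.5]
grip_width: 0.615
```

```bash
python3 - <<'E'
from h import *
o=get_obs(); print(o['position'],o['grip_width'],o['ft_force'])
snap('wrist','w2.png')
E
```

```text
[ 0.47711422 -0.23644378  0.08007849] 0.6146305098670188 [ 0.44568554  0.17732452 -4.47745272]
```

View pics/w2.png

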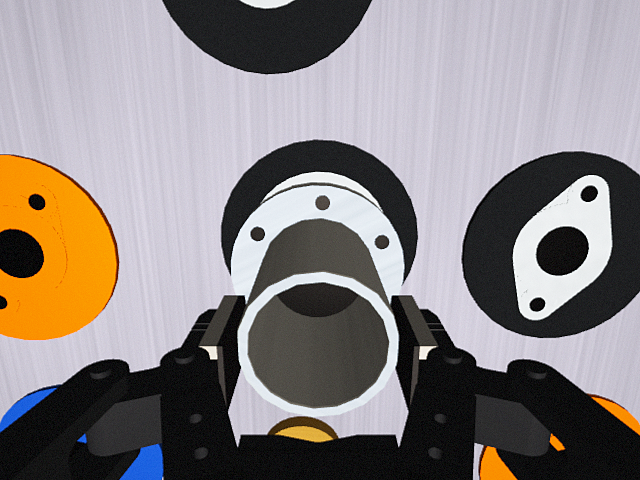

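The sleeve hangs upright between the jaws (rim at (318,343)) over pad_large, with part of the white footprint showing at about (320,185). I'll measure the held part against the pad in this picture.

```bash
python3 - <<'E'
from h import *
for z in (.045,.0485,.052): fit('w2',dict(part_large=(.4771,-.2389,0)),z0=z)
fit('w2',dict(pad_large=(.4774,-.2387,0),pad_oval=(.6264,-.2453,1.3)))
E
```

```text
part_large [ 0.477 -0.24 ] yaw 17.1 cost 0.227
part_large [ 0.477  -0.2382] yaw 16.3 cost 0.19
part_large [ 0.4765 -0.2375] yaw 11.3 cost 0.259
pad_large [ 0.4776 -0.2393] yaw 5.6 cost 0.379
pad_oval [ 0.6268 -0.2456] yaw 74.4 cost 0.039
```

Request:
move_arm(
  moves=[
    [[-0.02,0.02,0.6],[0,0,0],0],
    [[0,0,0.6],[0,0,0],0],
    [[0,0,0.35],[0,0,0],0],
    [[0,0,0.1],[0,0,0],0],
    [[0,0,0.05],[0,0,0],0],
  ],
)

```text
clock: 9.07
position: [0.4773, -0.2379, 0.0377]
ee_rot: [0.707, 0.707, -0.0, 0.0]
ft_force: [-0.2, 0.1, -3.4]
grip_width: 0.609
```

Request:
move_arm(
  moves=[
    [[0,0,0.03],[0,0,0],0],
    [[0,0,0.03],[0,0,0],0],
    [[0,0,0.03],[0,0,0],0],
  ],
)

```text
clock: 9.45
position: [0.4774, -0.2378, 0.0357]
ee_rot: [0.707, 0.707, 0.0, 0.0]
ft_force: [-2.5, -0.2, 4.1]
grip_width: 0.612
```

Request:
move_arm(
  moves=[
    [[0,0,0],[0,0,0],0],
    [[0,0,0],[0,0,0],0.66],
    [[0,0,0],[0,0,0],0.75],
    [[0,0,0],[0,0,0],1],
    [[0,0,0],[0,0,0],1],
  ],
  squeeze=20,
)

```text
clock: 10.07
position: [0.4773, -0.2378, 0.0355]
ee_rot: [0.707, 0.707, 0.0, 0.0]
ft_force: [-0.6, 0.2, 0.6]
grip_width: 0.999
```

Request:
move_arm(
  moves=[
    [[0,0,-0.5],[0,0,0],1],
    [[0,0,-1],[0,0,0],1],
    [[0,0,-1],[0,0,0],1],
    [[0,0,-1],[0,0,0],1],
    [[-0.6,-0.24,-0.5],[0,0,0],1],
  ],
)

```text
clock: 10.7
position: [0.4722, -0.2527, 0.1373]
ee_rot: [0.706, 0.708, 0.001, 0.001]
ft_force: [0.1, -1.2, 0.6]
grip_width: 0.999
```

Request:
move_arm(
  moves=[
    [[-1,-0.24,0],[0,0,0],1],
    [[-1,0,0],[0,0,0],1],
    [[-1,0,0],[0,0,0],1],
    [[-1,0,0],[0,0,0],1],
    [[-1,0,0],[0,0,0],1],
  ],
)

```text
clock: 11.32
position: [0.4643, -0.3796, 0.1354]
ee_rot: [0.707, 0.707, -0.0, -0.0]
ft_force: [0.2, -0.8, 0.1]
grip_width: 1.001
```

Request:
move_arm(
  moves=[
    [[-0.8,0,0],[0,0,0],1],
    [[0,0,0],[0,0,0],1],
    [[0,0,0],[0,0,0],1],
    [[0,0,0],[0,0,0],1],
  ],
)

```text
clock: 11.82
position: [0.4656, -0.397, 0.1355]
ee_rot: [0.707, 0.708, 0.0, -0.0]
ft_force: [0.0, -0.2, 0.3]
grip_width: 1.003
```

```bash
python3 - <<'E'
from h import *
o=get_obs(); print(o['position'],o['joint_pos'])
snap('wrist','w3.png')
fit('w3',dict(part_small=(.4655,-.397,0),part_large=(.477,-.239,0),pad_large=(.4774,-.2387,0)),draw=('w3fit.png',(0,0,640,480)))
E
```

```text
[ 0.46556807 -0.39696105  0.13548092] [ 0.07287354  0.41267904  0.71940372  1.61937619 -0.28608764  1.21802123
  0.85212954]
part_small [ 0.4657 -0.3975] yaw 1.2 cost 0.051
part_large [ 0.4775 -0.2389] yaw 13.6 cost 0.828
pad_large [ 0.4777 -0.2391] yaw 17.1 cost 0.696
```

View pics/w3fit.png

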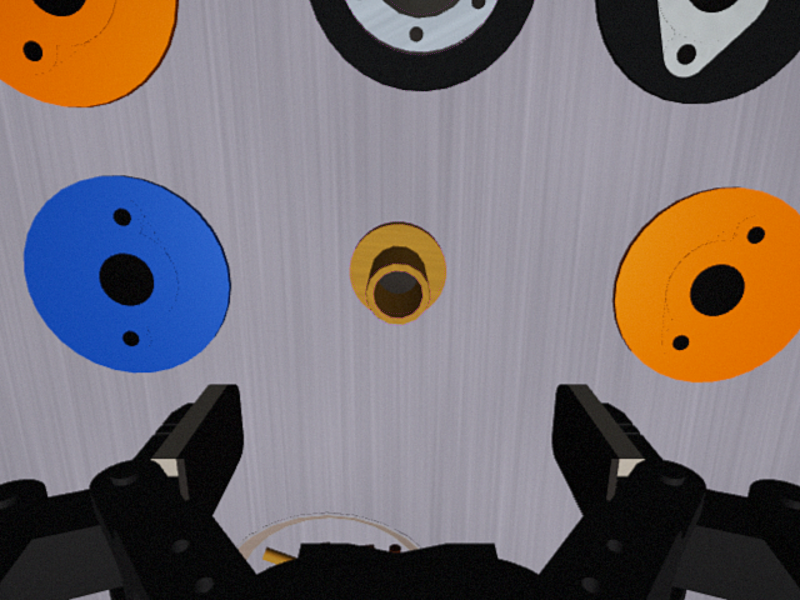

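The wrist view shows the brass sleeve, rim at (398,292) and centred between the open jaws, with clear space around it. The edge of the large sleeve's flange at the top sits evenly on its pad. Next: grasp the small sleeve.

Request:
move_arm(
  moves=[
    [[-0.05,0,1],[0,0,0],1],
    [[0,0,1],[0,0,0],1],
    [[0,0,1],[0,0,0],1],
    [[0,0,1],[0,0,0],1],
    [[0,0,0.58],[0,0,0],1],
  ],
  squeeze=50,
)

```text
clock: 12.5
position: [0.4652, -0.3981, 0.0199]
ee_rot: [0.707, 0.708, 0.0, -0.001]
ft_force: [-0.1, 0.1, 0.8]
grip_width: 1.001
```

Request:
move_arm(
  moves=[
    [[0,0,0],[0,0,0],0.7],
    [[0,0,0],[0,0,0],0],
    [[0,0,0],[0,0,0],0],
    [[0,0,0],[0,0,0],0],
    [[0,0,0],[0,0,0],0],
  ],
)

```text
clock: 13.12
position: [0.466, -0.3995, 0.0223]
ee_rot: [0.707, 0.707, 0.0, 0.001]
ft_force: [-0.8, 0.9, 6.2]
grip_width: 0.337
```

Request:
move_arm(
  moves=[
    [[0,0,0],[0,0,0],0],
    [[0,0,0],[0,0,0],0],
    [[0,0,0],[0,0,0],0],
    [[0,0,0],[0,0,0],0],
  ],
)

```text
clock: 13.62
position: [0.466, -0.3995, 0.0223]
ee_rot: [0.707, 0.707, 0.0, 0.001]
ft_force: [-0.4, 0.4, 5.2]
grip_width: 0.33
```

Request:
move_arm(
  moves=[
    [[0,0,-0.4],[0,0,0],0],
    [[0,0,-0.9],[0,0,0],0],
    [[0,0,-1],[0,0,0],0],
    [[0,0,-1],[0,0,0],0],
    [[0,0,-1],[0,0,0],0],
  ],
)

```text
clock: 14.25
position: [0.4652, -0.399, 0.1299]
ee_rot: [0.707, 0.707, 0.0, 0.0]
ft_force: [1.1, 0.3, -3.4]
grip_width: 0.332
```

Request:
move_arm(
  moves=[
    [[0.5,0,-0.2],[0,0,0],0],
    [[1,-0.05,0],[0,0,0],0],
    [[1,-0.1,0],[0,0,0],0],
    [[1,-0.1,0],[0,0,0],0],
    [[1,-0.1,0],[0,0,0],0],
  ],
)

```text
clock: 14.88
position: [0.456, -0.2844, 0.1326]
ee_rot: [0.707, 0.708, -0.0, -0.001]
ft_force: [0.2, 0.6, -1.7]
grip_width: 0.328
```

Request:
move_arm(
  moves=[
    [[1,-0.1,0],[0,0,0],0],
    [[1,-0.1,0],[0,0,0],0],
    [[1,-0.1,0],[0,0,0],0],
    [[1,0,0],[0,0,0],0],
    [[1,0,0],[0,0,0],0],
  ],
)

```text
clock: 15.5
position: [0.4482, -0.1597, 0.1328]
ee_rot: [0.707, 0.708, -0.0, -0.001]
ft_force: [-0.3, -0.0, -1.9]
grip_width: 0.336
```

Request:
move_arm(
  moves=[
    [[1,0,0],[0,0,0],0],
    [[1,0,0],[0,0,0],0],
    [[0.7,0,0.7],[0,0,0],0],
    [[0.33,0,0.8],[0,0,0],0],
    [[0,0,0.5],[0,0,0],0],
  ],
)

```text
clock: 16.12
position: [0.4478, -0.0846, 0.0821]
ee_rot: [0.706, 0.708, -0.0, -0.001]
ft_force: [-0.6, 0.1, -0.9]
grip_width: 0.333
```

Request:
move_arm(
  moves=[
    [[0,0,0],[0,0,0],0],
    [[0,0,0],[0,0,0],0],
  ],
)

```text
clock: 16.38
position: [0.4491, -0.0862, 0.0839]
ee_rot: [0.707, 0.707, 0.0, 0.0]
ft_force: [0.0, -0.3, -1.7]
grip_width: 0.342
```

```bash
python3 - <<'E'
from h import *
o=get_obs(); p=o['position']; print(p)
snap('wrist','w4.png')
for z in (-.003,0,.003): fit('w4',dict(part_small=(.4497,-.085,0)),z0=p[2]-.0223+z,draw=('w4fit.png',(0,0,640,480)))
fit('w4',dict(pad_small=(.4497,-.0838,0)))
E
```

```text
[ 0.44913793 -0.08617949  0.08394827]
part_small [ 0.449  -0.0857] yaw -9.8 cost 0.151
part_small [ 0.449  -0.0845] yaw 6.1 cost 0.14
part_small [ 0.4485 -0.0835] yaw -3.3 cost 0.172
pad_small [ 0.45  -0.084] yaw 12.7 cost 0.327
```

View pics/w4fit.png

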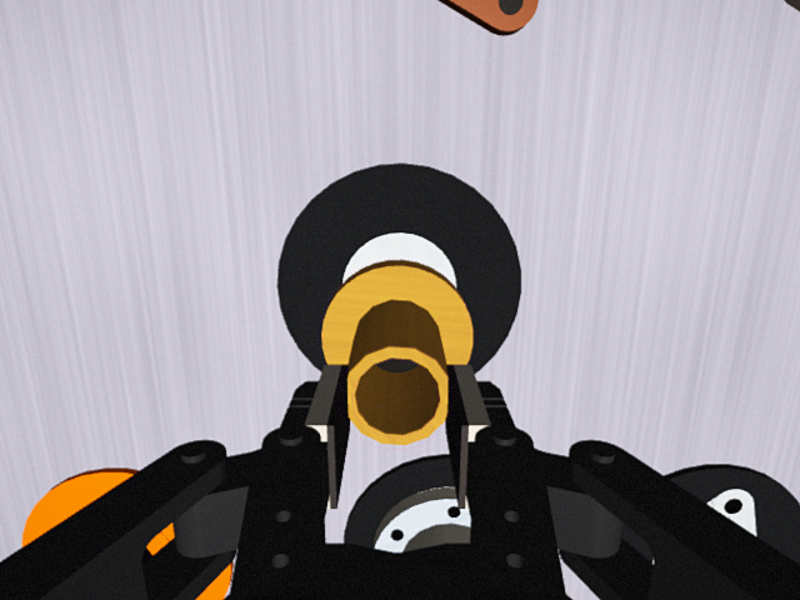

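The brass sleeve hangs over pad_small's footprint, and the fit gives a 1 mm offset to correct. Lowering.

Request:
move_arm(
  moves=[
    [[0.02,0.04,0.7],[0,0,0],0],
    [[0,0,0.8],[0,0,0],0],
    [[0,0,0.5],[0,0,0],0],
    [[0,0,0.15],[0,0,0],0],
    [[0,0,0.04],[0,0,0],0],
  ],
)

```text
clock: 17.05
position: [0.4502, -0.0854, 0.029]
ee_rot: [0.707, 0.707, 0.0, 0.0]
ft_force: [0.2, 0.0, -1.1]
grip_width: 0.338
```

Request:
move_arm(
  moves=[
    [[0,0,0.04],[0,0,0],0],
    [[0,0,0.04],[0,0,0],0],
    [[0,0,0.03],[0,0,0],0],
  ],
)

```text
clock: 17.42
position: [0.4501, -0.0852, 0.0262]
ee_rot: [0.707, 0.707, 0.0, 0.0]
ft_force: [-3.1, 0.3, 9.8]
grip_width: 0.333
```

Request:
move_arm(
  moves=[
    [[0,0,0],[0,0,0],0],
    [[0,0,0],[0,0,0],0.4],
    [[0,0,0],[0,0,0],0.6],
    [[0,0,0],[0,0,0],1],
    [[0,0,0],[0,0,0],1],
  ],
  squeeze=20,
)

```text
clock: 18.05
position: [0.45, -0.0853, 0.026]
ee_rot: [0.707, 0.707, 0.0, 0.0]
ft_force: [-0.5, 0.1, 0.2]
grip_width: 0.987
```

Request:
move_arm(
  moves=[
    [[0,0,-0.5],[0,0,0],1],
    [[0,0,-1],[0,0,0],1],
    [[0,0,-1],[0,0,0],1],
    [[0.3,0,-1],[0,0,0],1],
    [[1,0.3,0],[0,0,0],1],
  ],
)

```text
clock: 18.68
position: [0.4587, -0.0535, 0.1163]
ee_rot: [0.708, 0.706, 0.002, 0.001]
ft_force: [0.1, 0.4, 0.8]
grip_width: 1.0
```

Request:
move_arm(
  moves=[
    [[1,0.3,-0.5],[0,0,0],1],
    [[1,0.4,0],[0,0,0],1],
    [[1,0,0],[0,0,0],1],
    [[1,0,0],[0,0,0],1],
    [[0.7,0,0],[0,0,0],1],
  ],
)

```text
clock: 19.3
position: [0.4749, 0.0658, 0.1268]
ee_rot: [0.707, 0.708, 0.0, 0.0]
ft_force: [-0.5, -1.0, -0.0]
grip_width: 1.004
```

Request:
move_arm(
  moves=[
    [[0.26,0,0],[0,0,0],1],
    [[0,0,0],[0,0,0],1],
    [[0,0,0],[0,0,0],1],
  ],
)

```text
clock: 19.68
position: [0.4749, 0.0703, 0.126]
ee_rot: [0.707, 0.707, -0.0, 0.0]
ft_force: [-0.4, -0.5, 0.7]
grip_width: 1.002
```

```bash
python3 - <<'E'
from h import *
o=get_obs(); p=o['position']; print(p)
snap('wrist','w5.png')
fit('w5',dict(part_oval=(.476,.072,2.13),bearing=(.627,.066,0)),draw=('w5fit.png',(0,0,640,480)))
E
```

```text
[0.47485461 0.0703028  0.12604982]
part_oval [0.4763 0.0727] yaw 122.5 cost 0.083
bearing [0.6281 0.0708] yaw -12.5 cost 0.151
```

View pics/w5fit.png

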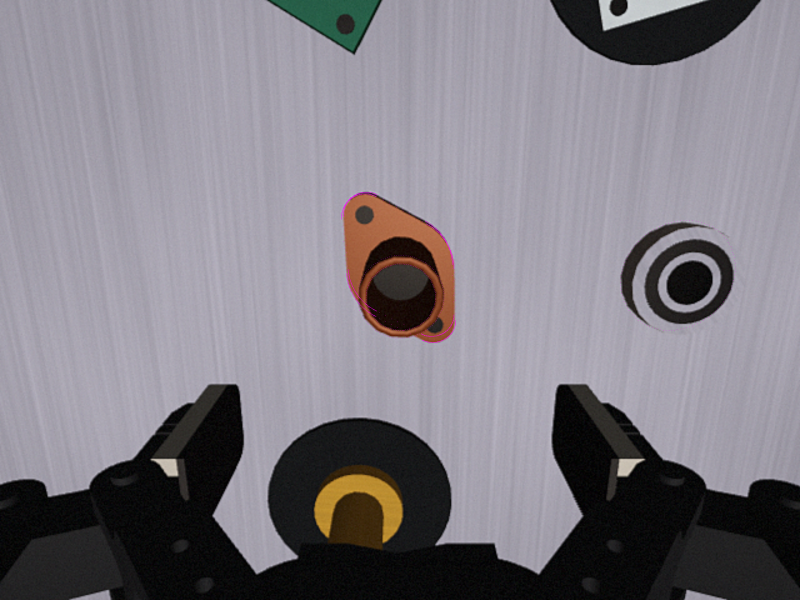

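The oval stub's rim is at (400,297) with the fit on its flange outline, and the bearing at (688,280) is well clear of the right finger. Grasp.

Request:
move_arm(
  moves=[
    [[0.05,0.04,1],[0,0,0],1],
    [[0,0,1],[0,0,0],1],
    [[0,0,1],[0,0,0],1],
    [[0,0,0.7],[0,0,0],1],
    [[0,0,0.4],[0,0,0],1],
  ],
  squeeze=70,
)

```text
clock: 20.35
position: [0.4755, 0.0718, 0.0227]
ee_rot: [0.707, 0.707, -0.0, -0.0]
ft_force: [0.6, 1.1, 0.1]
grip_width: 1.001
```

Request:
move_arm(
  moves=[
    [[0,0,0],[0,0,0],0.7],
    [[0,0,0],[0,0,0],0],
    [[0,0,0],[0,0,0],0],
    [[0,0,0],[0,0,0],0],
    [[0,0,0],[0,0,0],0],
  ],
)

```text
clock: 20.98
position: [0.4766, 0.0726, 0.0248]
ee_rot: [0.707, 0.707, 0.001, 0.0]
ft_force: [-3.0, -1.0, 9.9]
grip_width: 0.432
```

Request:
move_arm(
  moves=[
    [[0,0,0],[0,0,0],0],
    [[0,0,0],[0,0,0],0],
    [[0,0,0],[0,0,0],0],
  ],
)

```text
clock: 21.35
position: [0.4766, 0.0726, 0.0248]
ee_rot: [0.707, 0.707, 0.001, 0.0]
ft_force: [-4.1, -1.5, 9.0]
grip_width: 0.432
```

Request:
move_arm(
  moves=[
    [[0,0,-0.4],[0,0,0],0],
    [[0,0,-0.8],[0,0,0],0],
    [[0,0,-1],[0,0,0],0],
    [[-0.4,0.4,-0.8],[0,0,0],0],
    [[-0.9,0.9,0],[0,0,0],0],
  ],
)

```text
clock: 21.98
position: [0.5091, 0.0411, 0.1005]
ee_rot: [0.706, 0.708, 0.002, 0.0]
ft_force: [1.3, -0.5, -5.8]
grip_width: 0.428
```

Request:
move_arm(
  moves=[
    [[-1,1,0],[0,0,0],0],
    [[-1,1,0],[0,0,0],0],
    [[-1,1,0],[0,0,0],0],
    [[-1,1,0],[0,0,0],0],
    [[-1,0.68,0],[0,0,0],0],
  ],
)

```text
clock: 22.6
position: [0.6259, -0.0854, 0.0984]
ee_rot: [0.707, 0.708, -0.0, -0.0]
ft_force: [-0.1, 0.8, -4.1]
grip_width: 0.427
```

Request:
move_arm(
  moves=[
    [[-1,0,0],[0,0,0],0],
    [[-1,0,0],[0,0,0],0],
    [[-1,0,0],[0,0,0],0],
    [[-1,0,0],[0,0,0],0],
    [[-1,0,0],[0,0,0],0],
  ],
)

```text
clock: 23.22
position: [0.6251, -0.2103, 0.0985]
ee_rot: [0.707, 0.707, -0.0, -0.0]
ft_force: [0.5, -0.3, -5.2]
grip_width: 0.432
```

Request:
move_arm(
  moves=[
    [[-1,0,0],[0,0,5],0],
    [[-0.45,0,0],[0,0,10],0],
    [[0,0,0],[0,0,10],0],
    [[0,0,0],[0,0,10],0],
    [[0,0,0],[0,0,8],0],
  ],
)

```text
clock: 23.85
position: [0.6242, -0.2456, 0.0984]
ee_rot: [0.918, 0.397, -0.0, -0.001]
ft_force: [-0.8, -0.2, -5.3]
grip_width: 0.432
```

Request:
move_arm(
  moves=[
    [[0,0,0],[0,0,5],0],
    [[0,0,0],[0,0,0],0],
    [[0,0,0],[0,0,0],0],
    [[0,0,0],[0,0,0],0],
  ],
)

```text
clock: 24.35
position: [0.6245, -0.2461, 0.0985]
ee_rot: [0.933, 0.359, 0.0, -0.0]
ft_force: [0.1, -0.5, -4.1]
grip_width: 0.429
```

```bash
python3 - <<'E'
from h import *
o=get_obs(); p=o['position']; print(p,o['joint_pos']); Rm=R.from_quat(o['ee_rot']).as_matrix(); print(Rm.round(3))
snap('wrist','w6.png')
for z in (-.003,0,.003): a=fit('w6',dict(part_oval=(.626,-.246,1.3)),z0=p[2]-.0248+z,draw=('w6fit.png',(0,0,640,480)))
fit('w6',dict(pad_oval=(.6266,-.2455,1.3)))
E
```

```text
[ 0.62446041 -0.24605233  0.09853336] [-0.18224532  0.58727372  0.70208496  1.48385974 -0.39206018  1.2142969
 -0.26133362]
[[ 0.742  0.67  -0.   ]
 [ 0.67  -0.742  0.   ]
 [ 0.    -0.    -1.   ]]
part_oval [ 0.6237 -0.2466] yaw 77.6 cost 0.172
part_oval [ 0.6242 -0.2459] yaw 74.7 cost 0.159
part_oval [ 0.6245 -0.2457] yaw 74.2 cost 0.162
pad_oval [ 0.6265 -0.2449] yaw 72.6 cost 0.248
```

View pics/w6fit.png

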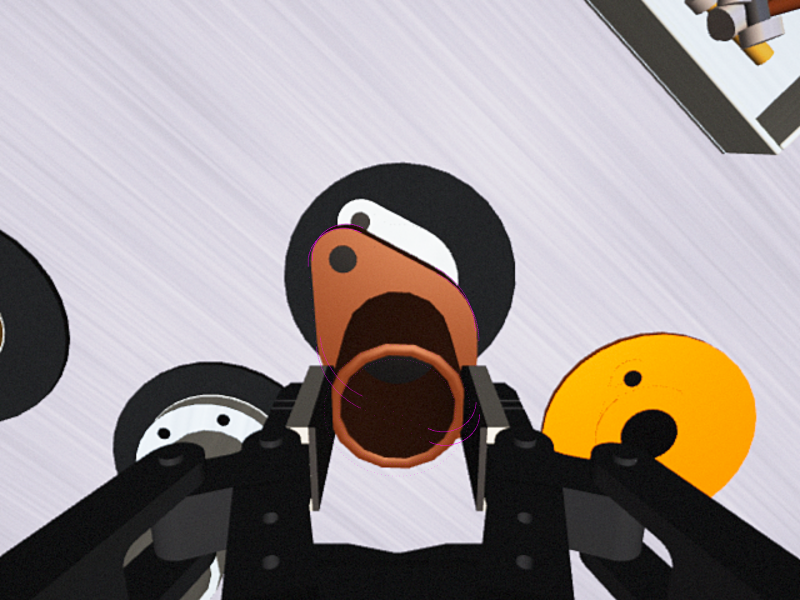

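The oval stub hangs over pad_oval with its yaw parallel to the painted shape. Both measures agree on a 2.4 mm shift; applying it while lowering.

Request:
move_arm(
  moves=[
    [[0.085,0.05,0.7],[0,0,0],0],
    [[0,0,0.9],[0,0,0],0],
    [[0,0,0.7],[0,0,0],0],
    [[0,0,0.3],[0,0,0],0],
    [[0,0,0.08],[0,0,0],0],
  ],
)

```text
clock: 25.02
position: [0.6267, -0.2456, 0.0309]
ee_rot: [0.933, 0.359, -0.0, -0.0]
ft_force: [-0.1, -0.1, -4.2]
grip_width: 0.428
```

Request:
move_arm(
  moves=[
    [[0,0,0.04],[0,0,0],0],
    [[0,0,0.04],[0,0,0],0],
    [[0,0,0],[0,0,0],0],
  ],
)

```text
clock: 25.4
position: [0.6271, -0.2457, 0.0298]
ee_rot: [0.933, 0.359, 0.0, 0.0]
ft_force: [-0.3, 0.8, -4.2]
grip_width: 0.431
```

Request:
move_arm(
  moves=[
    [[0,0,0.03],[0,0,0],0],
    [[0,0,0.03],[0,0,0],0],
    [[0,0,0],[0,0,0],0],
  ],
)

```text
clock: 25.78
position: [0.6272, -0.2456, 0.0291]
ee_rot: [0.933, 0.359, 0.0, -0.0]
ft_force: [-3.5, 2.2, 4.5]
grip_width: 0.43
```

Request:
move_arm(
  moves=[
    [[0,0,0],[0,0,0],0],
    [[0,0,0],[0,0,0],0.5],
    [[0,0,0],[0,0,0],0.7],
    [[0,0,0],[0,0,0],1],
    [[0,0,0],[0,0,0],1],
  ],
  squeeze=20,
)

```text
clock: 26.4
position: [0.627, -0.2457, 0.028]
ee_rot: [0.933, 0.359, 0.0, 0.0]
ft_force: [-0.4, -0.6, -0.3]
grip_width: 0.998
```

Request:
move_arm(
  moves=[
    [[0,0,-0.5],[0,0,0],1],
    [[0,0,-1],[0,0,0],1],
    [[0,0,-1],[0,0,0],1],
    [[0,0,-1],[0,0,-8],1],
    [[0,0,-0.5],[0,0,-10],1],
  ],
)

```text
clock: 27.02
position: [0.6276, -0.2461, 0.1306]
ee_rot: [0.865, 0.502, 0.001, 0.001]
ft_force: [0.2, 0.1, -1.1]
grip_width: 0.999
```

Request:
move_arm(
  moves=[
    [[0,0,0],[0,0,-10],1],
    [[0,0,0],[0,0,-10],1],
    [[0,0,0],[0,0,-10],1],
    [[1,0,0],[0,0,0],1],
    [[1,0,0],[0,0,0],1],
  ],
)

```text
clock: 27.65
position: [0.6269, -0.1957, 0.129]
ee_rot: [0.707, 0.707, 0.0, 0.0]
ft_force: [0.5, 0.4, 0.6]
grip_width: 0.998
```

```bash
python3 - <<'E'
from h import *
o=get_obs(); p=o['position']; print(p)
snap('top','top1.png')
fit('top1',dict(part_oval=(.6255,-.2472,1.3),part_large=(.4769,-.2407,0),part_small=(.4493,-.0859,0)),z0=.004,draw=('top1fit.png',(300,130,270,200)))
E
```

```text
[ 0.62689816 -0.19568126  0.12896593]
part_oval [ 0.6255 -0.2472] yaw 74.5 cost 1.0
part_large [ 0.4499 -0.2202] yaw 6.2 cost 0.82
part_small [ 0.4497 -0.0854] yaw 11.2 cost 0.232
```

View pics/top1fit.png

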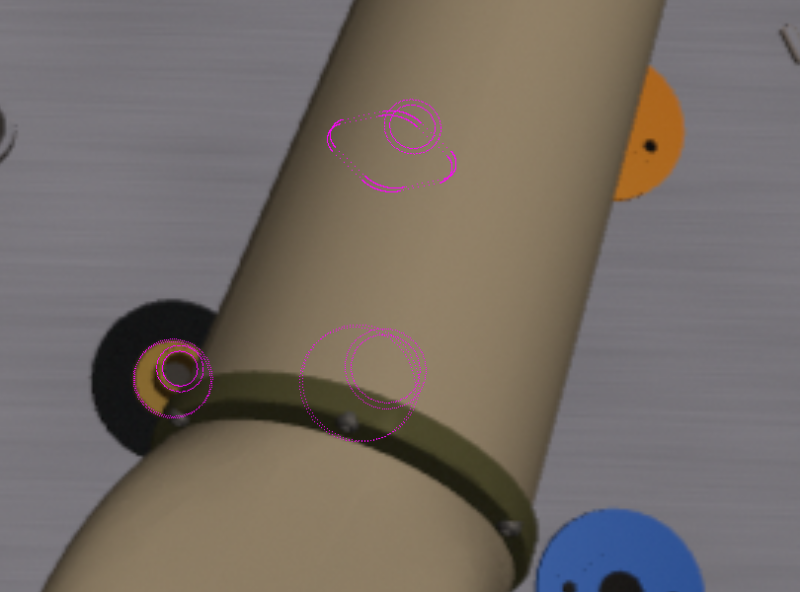

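The arm hides the oval and large pads in this view, so I'll check them later. On to the square stub.

Request:
move_arm(
  moves=[
    [[1,0,0],[0,0,0],1],
    [[1,0,0],[0,0,0],1],
    [[1,0,0],[0,0,0],1],
    [[1,0,0],[0,0,0],1],
    [[1,0,0],[0,0,0],1],
  ],
)

```text
clock: 28.32
position: [0.627, -0.0701, 0.129]
ee_rot: [0.707, 0.707, 0.0, 0.0]
ft_force: [-0.3, 0.5, -0.1]
grip_width: 1.0
```

Request:
move_arm(
  moves=[
    [[1,0,0],[0,0,0],1],
    [[1,0,0],[0,0,0],1],
    [[1,0,0],[0,0,0],1],
    [[1,-0.5,0],[0,0,0],1],
    [[1,-1,0],[0,0,0],1],
  ],
)

```text
clock: 28.95
position: [0.5894, 0.0548, 0.1287]
ee_rot: [0.707, 0.707, 0.0, 0.001]
ft_force: [-0.3, 0.2, 0.8]
grip_width: 0.997
```

Request:
move_arm(
  moves=[
    [[1,-1,0],[0,0,0],1],
    [[1,-1,0],[0,0,0],1],
    [[1,-1,0],[0,0,0],1],
    [[1,-1,0],[0,0,0],1],
    [[1,-1,0],[0,0,0],1],
  ],
)

```text
clock: 29.58
position: [0.4637, 0.1798, 0.1289]
ee_rot: [0.707, 0.707, 0.001, 0.0]
ft_force: [0.6, 0.5, -0.5]
grip_width: 0.999
```

Request:
move_arm(
  moves=[
    [[1,-0.7,0],[0,0,0],1],
    [[1,-0.3,0],[0,0,0],1],
    [[0.14,0,0],[0,0,0],1],
    [[0,0,0],[0,0,0],1],
    [[0,0,0],[0,0,0],1],
  ],
)

```text
clock: 30.2
position: [0.4398, 0.2316, 0.1282]
ee_rot: [0.708, 0.707, 0.0, 0.0]
ft_force: [-0.2, -1.3, -0.7]
grip_width: 1.001
```

```bash
python3 - <<'E'
from h import *
o=get_obs(); p=o['position']; print(p,o['joint_pos'])
snap('wrist','w7.png')
fit('w7',dict(part_square=(.44,.2337,1.045)))
snap('top','top2.png')
fit('top2',dict(part_oval=(.6255,-.2472,1.3),part_large=(.4769,-.2407,0),part_small=(.4493,-.0859,0)),z0=.004,draw=('top2fit.png',(300,130,270,200)))
E
```

```text
[0.43975636 0.2315612  0.12817457] [-0.87936101  0.10446837  0.32244303  1.90701643 -0.03620498  1.13551671
 -0.54448744]
part_square [0.4395 0.2341] yaw 59.9 cost 0.075
part_oval [ 0.6262 -0.2472] yaw 73.7 cost 0.184
part_large [ 0.4763 -0.2411] yaw 1.3 cost 0.143
part_small [ 0.4495 -0.0855] yaw -0.2 cost 0.123
```

View pics/top2fit.png

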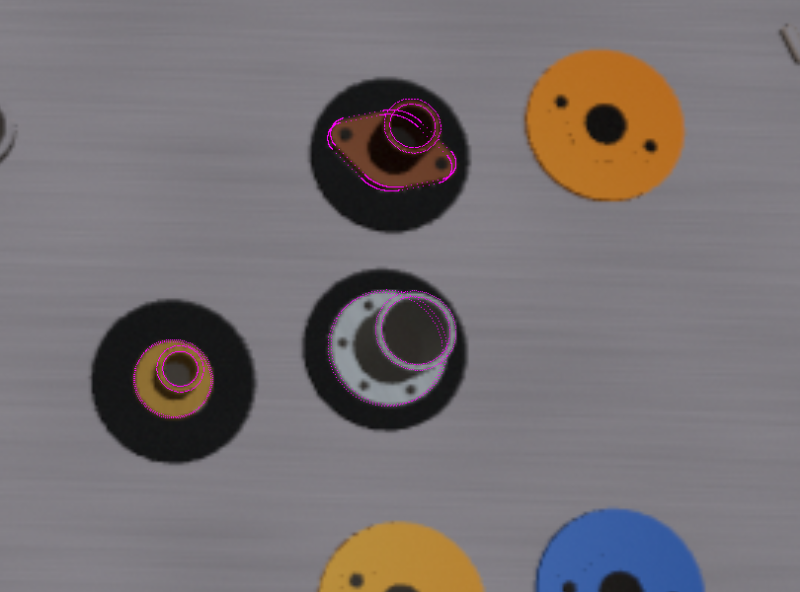

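All three placed parts sit on their pads: large off by 0.7 mm, small by 0.4 mm, oval by 0.7 mm and 0.7°. Next: grasp the square stub.

Request:
move_arm(
  moves=[
    [[0.05,0,1],[0,0,0],1],
    [[0,0,1],[0,0,0],1],
    [[0,0,1],[0,0,0],1],
    [[0,0,0.7],[0,0,0],1],
    [[0,0,0.4],[0,0,0],1],
  ],
  squeeze=70,
)

```text
clock: 30.92
position: [0.439, 0.2333, 0.0247]
ee_rot: [0.707, 0.707, -0.001, -0.0]
ft_force: [-0.3, 0.7, -0.4]
grip_width: 0.996
```

Request:
move_arm(
  moves=[
    [[0,0,0],[0,0,0],0.7],
    [[0,0,0],[0,0,0],0],
    [[0,0,0],[0,0,0],0],
    [[0,0,0],[0,0,0],0],
    [[0,0,0],[0,0,0],0],
  ],
)

```text
clock: 31.55
position: [0.4398, 0.2343, 0.0269]
ee_rot: [0.707, 0.707, 0.001, -0.0]
ft_force: [-2.6, -2.1, 9.0]
grip_width: 0.483
```

Request:
move_arm(
  moves=[
    [[0,0,0],[0,0,0],0],
    [[0,0,0],[0,0,0],0],
    [[0,0,0],[0,0,0],0],
  ],
)

```text
clock: 31.92
position: [0.4398, 0.2344, 0.0269]
ee_rot: [0.707, 0.707, 0.001, -0.0]
ft_force: [-2.6, -1.7, 8.6]
grip_width: 0.487
```

Request:
move_arm(
  moves=[
    [[0,0,-0.4],[0,0,0],0],
    [[0,0,-0.8],[0,0,0],0],
    [[0,0,-1],[0,0,0],0],
    [[0,0.4,-0.8],[0,0,0],0],
    [[0,0.9,0],[0,0,0],0],
  ],
)

```text
clock: 32.55
position: [0.4724, 0.235, 0.1029]
ee_rot: [0.706, 0.708, 0.002, -0.0]
ft_force: [0.6, -0.5, -3.4]
grip_width: 0.485
```

Request:
move_arm(
  moves=[
    [[0.18,1,0],[0,0,0],0],
    [[0,1,0],[0,0,0],0],
    [[0,1,0],[0,0,0],0],
    [[0,1,0],[0,0,0],0],
    [[0,0.8,0],[0,0,0],0],
  ],
)

```text
clock: 33.17
position: [0.5923, 0.2385, 0.1008]
ee_rot: [0.707, 0.707, -0.0, 0.0]
ft_force: [-0.4, -1.6, -2.7]
grip_width: 0.483
```

Request:
move_arm(
  moves=[
    [[0,0.37,0],[0,0,-5.6],0],
    [[0,0,0],[0,0,-10],0],
    [[0,0,0],[0,0,-10],0],
    [[0,0,0],[0,0,-10],0],
    [[0,0,0],[0,0,-7],0],
  ],
)

```text
clock: 33.8
position: [0.6007, 0.2385, 0.1009]
ee_rot: [0.399, 0.917, -0.0, -0.0]
ft_force: [0.0, 0.3, -3.4]
grip_width: 0.485
```

Request:
move_arm(
  moves=[
    [[0,0,0],[0,0,-3],0],
    [[0,0,0],[0,0,0],0],
    [[0,0,0],[0,0,0],0],
    [[0,0,0],[0,0,0],0],
  ],
)

```text
clock: 34.3
position: [0.6008, 0.2387, 0.1006]
ee_rot: [0.378, 0.926, 0.0, -0.0]
ft_force: [0.4, 0.4, -3.8]
grip_width: 0.483
```

```bash
python3 - <<'E'
from h import *
o=get_obs(); p=o['position']; print(p,o['joint_pos']); Rm=R.from_quat(o['ee_rot']).as_matrix(); print(Rm.round(3))
snap('wrist','w8.png')
for z in (-.003,.003,0): a=fit('w8',dict(part_square=(.6027,.238,.27)),z0=p[2]-.0269+z,draw=('w8fit.png',(0,0,640,480)))
fit('w8',dict(pad_square=(.6027,.238,.27)))
E
```

```text
[0.60080625 0.23867231 0.10061579] [-0.61430099  0.45105314  0.21857995  1.53615541 -0.10307822  1.16568493
  0.41967274]
[[-0.715  0.7   -0.   ]
 [ 0.7    0.715  0.   ]
 [ 0.     0.    -1.   ]]
part_square [0.6017 0.2376] yaw 16.8 cost 0.172
part_square [0.6002 0.2399] yaw 16.3 cost 0.217
part_square [0.6009 0.2385] yaw 15.7 cost 0.161
pad_square [0.6007 0.2404] yaw 14.9 cost 0.457
```

View pics/w8fit.png

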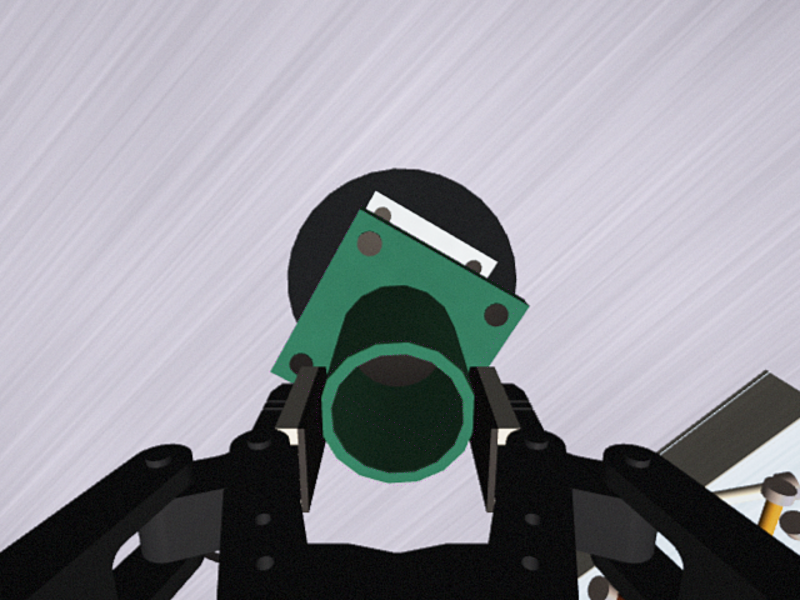

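```bash
python3 - <<'E'
from h import *
M['pad_square']=[circ(.12,.004),poly(sq,.004)]
for c in (.0015,.003): fit('w8',dict(pad_square=(.6025,.239,.27)),clip=c,draw=('w8pad.png',(200,110,240,180)))
M['part_square']=[poly(sq,.01),*tube(.044,.068)]
fit('w8',dict(part_square=(.6015,.238,.27)),z0=.1006-.0269,clip=.003)
M['part_square']=[poly(sq,.01)]
fit('w8',dict(part_square=(.6015,.238,.27)),z0=.1006-.0269,clip=.003)
E
```

```text
pad_square [0.6033 0.2397] yaw 15.5 cost 0.534
pad_square [0.602  0.2394] yaw 15.4 cost 0.435
part_square [0.6009 0.2386] yaw 15.7 cost 0.195
part_square [0.6009 0.2385] yaw 15.7 cost 0.266
```

View pics/w8pad.png

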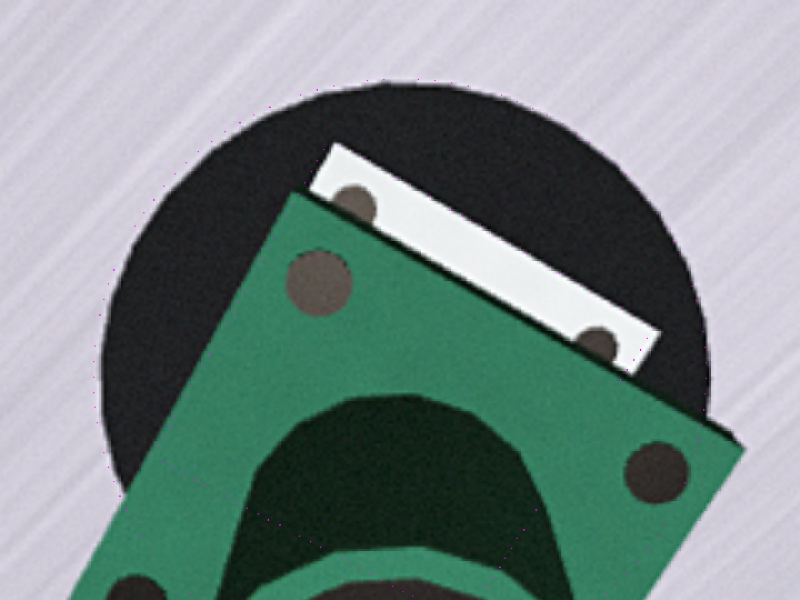

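The crop shows the stub's edge parallel to the painted square. The two measures give a 1–2 mm shift; I apply the mean while lowering.

Request:
move_arm(
  moves=[
    [[-0.02,0.05,0.7],[0,0,0],0],
    [[0,0,0.9],[0,0,0],0],
    [[0,0,0.7],[0,0,0],0],
    [[0,0,0.3],[0,0,0],0],
    [[0,0,0.08],[0,0,0],0],
  ],
)

```text
clock: 34.98
position: [0.6021, 0.2391, 0.0331]
ee_rot: [0.378, 0.926, -0.0, -0.0]
ft_force: [0.1, 0.7, -3.5]
grip_width: 0.482
```

Request:
move_arm(
  moves=[
    [[0,0,0.04],[0,0,0],0],
    [[0,0,0.03],[0,0,0],0],
    [[0,0,0.02],[0,0,0],0],
    [[0,0,0],[0,0,0],0],
  ],
)

```text
clock: 35.48
position: [0.6021, 0.2392, 0.0314]
ee_rot: [0.378, 0.926, 0.0, 0.0]
ft_force: [0.5, 0.2, -2.6]
grip_width: 0.48
```

Request:
move_arm(
  moves=[
    [[0,0,0.03],[0,0,0],0],
    [[0,0,0.02],[0,0,0],0],
    [[0,0,0],[0,0,0],0],
  ],
)

```text
clock: 35.85
position: [0.6022, 0.2392, 0.031]
ee_rot: [0.378, 0.926, 0.0, 0.0]
ft_force: [-4.7, 0.0, 7.2]
grip_width: 0.481
```

Request:
move_arm(
  moves=[
    [[0,0,0],[0,0,0],0],
    [[0,0,0],[0,0,0],0.55],
    [[0,0,0],[0,0,0],0.75],
    [[0,0,0],[0,0,0],1],
    [[0,0,0],[0,0,0],1],
  ],
  squeeze=20,
)

```text
clock: 36.48
position: [0.6021, 0.2392, 0.03]
ee_rot: [0.378, 0.926, 0.0, 0.0]
ft_force: [-0.1, 0.4, -0.4]
grip_width: 0.995
```

Request:
move_arm(
  moves=[
    [[0,0,-0.5],[0,0,0],1],
    [[0,0,-1],[0,0,0],1],
    [[0,0,-1],[0,0,0],1],
    [[0,0,-1],[0,0,0],1],
    [[0,0,-1],[0,0,0],1],
  ],
)

```text
clock: 37.1
position: [0.6022, 0.2391, 0.1444]
ee_rot: [0.378, 0.926, 0.0, 0.0]
ft_force: [-0.7, 0.4, -0.3]
grip_width: 1.0
```

Request:
move_arm(
  moves=[
    [[1,0,-1],[0,0,0],1],
    [[1,0,0],[0,0,0],1],
    [[1,0,0],[0,0,0],1],
    [[1,0,0],[0,0,0],1],
    [[1,0,0],[0,0,0],1],
  ],
)

```text
clock: 37.72
position: [0.5123, 0.3271, 0.1686]
ee_rot: [0.378, 0.926, 0.0, 0.0]
ft_force: [0.0, -0.3, 0.5]
grip_width: 0.997
```

Request:
move_arm(
  moves=[
    [[1,0,0],[0,0,0],1],
    [[1,0,0],[0,0,0],1],
    [[1,0,0],[0,0,0],1],
    [[1,0,0],[0,0,0],1],
    [[0,0,0],[0,0,0],1],
  ],
)

```text
clock: 38.35
position: [0.4397, 0.3983, 0.1684]
ee_rot: [0.376, 0.927, 0.001, -0.0]
ft_force: [0.6, -0.4, 0.4]
grip_width: 0.998
```

```bash
python3 - <<'E'
from h import *
o=get_obs(); p=o['position']; print(p,o['clock'])
snap('top','top3.png')
fit('top3',dict(part_square=(.6023,.237,.27),part_oval=(.6255,-.2472,1.3),part_large=(.4769,-.2407,0),part_small=(.4493,-.0859,0)),z0=.004,draw=('top3fit.png',(100,80,450,240)))
fit('top3',dict(bearing=(.6271,.0641,0)))
E
```

```text
[0.43967699 0.39834147 0.1684479 ] 38.35
part_square [0.6017 0.2369] yaw 15.3 cost 0.146
part_oval [ 0.6261 -0.2471] yaw 73.9 cost 0.183
part_large [ 0.4764 -0.2411] yaw 16.2 cost 0.142
part_small [ 0.4496 -0.0855] yaw -3.9 cost 0.122
bearing [0.6275 0.0643] yaw -17.9 cost 0.312
```

View pics/top3fit.png

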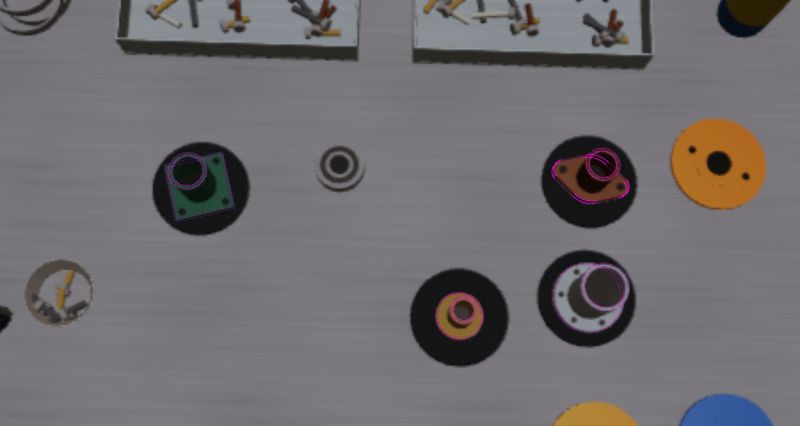

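All four parts are within about 0.7 mm and 0.7° of their pads, and the bearing and dish have not moved. Handing in.

```bash
python3 -c "
from h import *
print(get_obs()['ft_force']); print(hand_in())"
```

```text
[ 1.23611284 -0.68282495 -0.2047465 ]
the job is handed in; nothing more can be done
None
```

All four parts are standing upright on their own pads, placed in the listed order (large, small, oval, square), and the job is handed in at about 38 s. I set each one down in small steps until the wrist force showed contact (4 to 10 N net upward reading), then released it.

The last top-camera check compared each part with its pad:

| Part | Centre offset | Yaw error |
|---|---|---|
| Large | about 0.6 mm | does not matter |
| Small | about 0.5 mm | does not matter |
| Oval | about 0.6 mm | 0.5° |
| Square | about 0.6 mm | 0.2° |

The bearing is where it was to within 0.5 mm. I did not re-measure the dish, but it looks unmoved in the last picture. The gripper was open and touching nothing.

- **Camera disagreement:** the wrist and top cameras differed by a fairly constant 2 mm or so, mainly in y. I used the mean of the two, so the offsets in the table come from the top camera alone.
- **Square pad:** a wrist view of the pad, partly hidden by the held stub, differed by about 1 mm from the position worked out from the grasp. I used the mean there too.
- **Failed check:** one mid-job top view was blocked by the arm, so I took it again later.

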